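# Sift the chokes from a tipping pan past a held card

### The arm

A 6-joint arm with a two-finger parallel gripper is mounted at the origin on the work surface. World frame = base frame: x ahead of the robot, y to its left, z up, the work surface at z = 0. Lengths are in m, angles in rad, forces in N, time in s.
With the tool pointing down it reaches from about 0.275 to 0.875 m from the base axis. Payload 12.5 kg.
Tool frame: the origin (TCP) lies at the very end of the fingers, on their centre line; the grasp point (between the pads) lies 19 mm behind it; z points along the fingers, y is the line along which they close (so a half turn about z gives the same grasp; the last joint's range is limited). The gripper opens to 85 mm and grips with 20 to 120 N. Pads are 22 mm wide; open, the fingers measure 114 mm over their backs; the gripper's body (76 mm by 85 mm) begins 54 mm behind the grasp point. The pads swing forward as they close: fully open they stand 13 mm farther back than shut.
Start: joints at [-1.276, 0.351, 1.652, -0, 1.139, -0.085], TCP at [0.204, -0.511, 0.192] pointing down, gripper open.
Joint ranges: [-2.75, 2.75], [-0.79, 2.1], [0.01, 2.65], [-1.57, 4.71], [0.07, 3.14], [-2.87, 2.87]. Speed limits (rad/s): [2.22, 2.22, 2.79, 3.14, 3.14, 3.14].

### API

Orientations are given as a 3x3 rotation matrix whose columns are the frame's x, y, z axes.
In Python, from bench import manip gives the robot as it stands. Calls block until the motion is done:
- manip.move_ptp(position, orientation): joint-space move of the TCP to a pose.
- manip.move_l(position, attitude=None, max_speed=0.15): straight line of the TCP; attitude=None keeps the orientation; max_speed is the mean speed in m/s.
- manip.move_j(angles): joint-space move.
- manip.set_gripper(opening, effort=None): opening from 0.0 (shut) to 1.0 (fully open); effort is the grip in N (None keeps the last); returns when the fingers have stopped.
- manip.dwell(seconds).
- manip.inverse_kinematics(position, orientation): joint angles nearest the present ones, or None.
- manip.grab_frame(name): name is "scene" or "side" or "wrist"; returns (picture, depth): 400x640x3 uint8, red, green, blue; 400x640 float32, m along the optical axis (not along the pixel's ray), 0 where there is no reading.
- manip.get_calibration(name): a dict with "camera_matrix" (3x3 intrinsics, pixels), "R" (3x3) and "t" (3): a world point X has camera coordinates R X + t. Camera axes: x right, y down, z forward; pixel columns grow to the right and rows downward; lengths in m; the calibration is good to about 2 mm. A picture is of the moment at which its call begins: read the wrist's pose just before it. get_calibration takes no time and is no camera call; for the wrist camera it gives the pose at the moment of the call.
A pose or a line that the arm cannot do raises manip.Unreachable and nothing moves.
- manip.sign_off(): hands the job in; it is judged then, once.
Trained networks look in the newest picture that a camera, given by its name, has taken for a name from the list of things; names that differ only in an ending like _2 or _b are one class to them, and where a whole thing is asked for, a point or a joint stands for the part that bears it (a point fixed in the world has none). Each returns a list of dicts, best first, with "confidence" (0 to 1); they miss things now and then, are a little off and sometimes report something else, mostly with a low value. They report only what shows in the picture. A call takes as long as a camera call. They do not tell look-alikes from the thing itself.
- manip.look_for(camera, name): "at" ([x, y, z] in m, in world coordinates, good to about 4 mm: the middle of the surface that is visible of it).
Readings, each from a call of its own:
- manip.current_time(): time.
- manip.current_qpos(): joint angles.
- manip.current_joint_vel(): joint speeds.
- manip.current_joint_torque(): joint torques, N m.
- manip.current_ee_pos(): TCP position.
- manip.current_tcp_rot(): TCP orientation.
- manip.current_force(): force on the tool from outside, world axes, zero at the start.
- manip.current_ft_torque(): the same for the moment, N m.
- manip.current_grip_width(): opening from 0.0 (shut) to 1.0 (fully open).
- manip.current_grip_force(): force on a finger pad.
Only numpy, scipy, OpenCV 4.12 (cv2) and the standard library are available. Lean on these libraries where they do the work, as an engineer would, in place of code of your own. Each camera call takes 0.05 s, during which the arm holds its last target. There are 200 camera calls.

### The job

The orange card lies flat on the carton: first lean it in the wooden rest and let go, so that you can take it again by its upper long edge. Then, with the card held upright and square across the mouth of the sprung tipping pan so that it blocks most of the mouth, press the lip down with the card and let both green chokes slide out into the blue tray through the gap at its end, while the big yellow transformer stays in the pan. Finally let the pan come back level and lean the card in the rest again; the gripper itself must not touch the pan or the coils, and leave the bottle, meter and solder spool where they stand.

Things in the scene. Friction and masses are not known exactly. Their poses are not given: they have to be found in the camera images.
- card: Stiff orange plastic card, 68 x 160 x 6 mm, about 70 g. Origin at its centre; x along the 68 mm side, y along the 160 mm side, z through the 6 mm thickness. Its surface is smooth. Starts lying flat, centred within 6 mm on the carton, 160 mm side along the carton's, z up.
- carton: Cardboard carton fixed to the bench, 46 mm (x) by 130 mm (y), 40 mm high, that carries the card at the start: 11 mm of card overhang it on each long side. Origin at the centre of its underside.
- rest: Wooden leaning rest for the card, fixed. Origin: centre of its underside; base plate 110 mm (x) by 150 (y), 8 thick. Two brackets 18 mm wide at y = -61 and +61 mm, 104 mm free between them. Each has a ramp rising towards +x at 45 degrees, from x -25, z 65 mm to x 7, z 97, and at its low end a lip square to the ramp, 20 mm proud. The card lies on both ramps, one 160 mm edge on the lips, along y.
- rest_seat (a point): Where the card's centre is when it leans properly in the rest: 34 mm up the ramp from the lips, 3 mm off it (x -3, z 91 mm in the rest's frame). Axes as the rest's. The card's upper edge is then at z 113 mm and stands 23 mm of slope beyond the ramps' tops.
- tipper: Grey stand of the tipping pan, fixed; plate 220 mm (x) by 300 (y), cheeks at y = -141 and +141 mm, up to z 151. Origin: centre of the underside; x points level out of the pan's mouth. Hinge along y at x 0, z 130 mm. Level, the pan's floor top is at z 130, x -115 to +115; walls 50 mm high at the back and at y = -122 and +122, these ending at x 58: beyond is a bare lip. Mouth 240 mm wide.
- lip (a point): Point on the top of the pan's floor, 98 mm from the hinge towards the mouth, midway across: where the card's lower edge is to stand. It moves down with the pan; x along the pan's floor out of the mouth.
- pan (a joint): Tilt of the pan (rad): 0 level, up to 0.52 with the mouth down. A spring brings it back to level; pressing the lip needs about 5 N at first and 8 to 10 N at 0.46. The coils begin to slide at 0.15 to 0.25 rad.
- tray: Blue catch tray fixed on the bench in front of and below the mouth, 160 mm (x) by 290 mm (y); near wall 30 mm, side walls 45 mm, far wall 60 mm high. Origin at the centre of its underside; x leads away from the pan.
- transformer: Big yellow toroidal transformer with black bands, a disc 104 mm across and 32 mm high, about 0.5 kg, lying flat in the left or right half of the pan. Origin at its centre.
- choke_a: Green toroidal choke with copper winding, a disc 60 mm across and 26 mm high, about 0.12 kg, lying flat in the other half of the pan from the transformer. Origin at its centre.
- choke_b: A second choke like choke_a, starting about 70 mm behind it (further from the mouth). Origin at its centre.
- cleaner: White bottle with a red cap, 54 mm across, 150 mm high; origin at the centre of its underside. Leave it standing.
- meter: Yellow multimeter standing up, 50 x 80 mm, 140 mm high; origin at the centre of its underside. Leave it standing.
- spool: Steel-coloured solder spool standing on end, 52 mm across, 42 mm high; origin at the centre of its underside. Leave it standing.
There are look-alikes about, which are no part of the job. Leave any red or turquoise look-alike of the choke_a alone.

How it is judged:
On the way, in this order (a step that is already met when the one before it is completed fails the run):
1. the card leans in the rest, let go (distance between card and rest_seat below 0.025 m and angle between the y axis of card and the y axis of rest, either way round below 0.2 rad and angle between the x axis of card and the x axis of rest, either way round between 0.6 and 0.97 rad and contact force between the fingers and card below 0.2 N), for 0.2 s.
2. the pan is tipped by the card, which is held upright and square across the mouth and blocks most of it (value of joint pan above 0.12 rad and contact force between card and tipper above 1 N and contact force between the fingers and card above 1 N and x of card in the frame of tipper between 0.06 and 0.13 m and y of card in the frame of tipper between -0.065 and 0.065 m and angle between the y axis of card and the y axis of tipper, either way round below 0.2 rad and angle between card's own z axis and vertical between 0.9 and 2.24 rad), for 0.1 s.
At the end, for the whole second after the job is handed in: Both chokes at rest inside the blue tray, the transformer at rest in the pan, the pan within 0.05 rad of level, and the card at rest leaning in the wooden rest, its centre within 25 mm of the seat and its long side within 0.2 rad of the rest's (distance between card and rest_seat below 0.025 m and angle between the y axis of card and the y axis of rest, either way round below 0.2 rad and angle between the x axis of card and the x axis of rest, either way round between 0.6 and 0.97 rad and x of choke_a in the frame of tray between -0.08 and 0.08 m and y of choke_a in the frame of tray between -0.145 and 0.145 m and height (world z) of each of choke_a, choke_b below 0.07 m and linear speed of each of choke_a, choke_b, transformer, card below 0.03 m/s and x of choke_b in the frame of tray between -0.08 and 0.08 m and y of choke_b in the frame of tray between -0.145 and 0.145 m and x of transformer in the frame of tipper between -0.11 and 0.1 m and y of transformer in the frame of tipper between -0.12 and 0.12 m and height (world z) of transformer above 0.135 m and value of joint pan below 0.05 rad); the robot touches nothing.
It fails at once if the transformer leaves the pan (x of transformer in the frame of tipper above 0.14 m or height (world z) of transformer below 0.08 m).
It fails at once if the gripper itself touches the pan or the coils (contact force between any of the fingers, the arm and tipper above 1 N or contact force between any of the fingers, the arm and transformer above 1 N or contact force between any of the fingers, the arm and choke_a above 1 N or contact force between any of the fingers, the arm and choke_b above 1 N).
It fails at once if a bystander (bottle, meter or spool) is shifted more than 30 mm or knocked over (distance of any of cleaner, meter, spool from where it was at the start of the episode above 0.03 m or angle between any of cleaner, meter, spool's own z axis and vertical above 0.5 rad).
It also fails if it takes over 64 s, if anything falls off the work surface, if the arm or the gripper's body presses on something with over 40 N, if the wrist force passes 120 N, or if a joint passes its speed limit or range.

## Working session

There is one attempt and no reset: what is moved stays moved. The work goes in short steps, each a Python script; the robot and the scene stay as the last script left them, time stands still between calls to the robot, and variables do not carry over. Pictures are saved under pics/ and viewed, at most 10 in all, crops included, and the job is handed in when it is done.

```bash
ls; mkdir -p pics; python3 - <<'E'
from bench import manip
import cv2,numpy as np
for n in ("scene","side"):
    p,d=manip.grab_frame(n); cv2.imwrite(f"pics/{n}0.png",p[:,:,::-1]); np.savez(f"{n}0.npz",p=p,d=d,**manip.get_calibration(n))
    for o in ("card","carton","rest","tipper","pan","tray","transformer","choke_a","cleaner","meter","spool"):
        print(n,o,[(np.round(r["at"],3).tolist(),round(r["confidence"],2)) for r in manip.look_for(n,o)][:4])
print(manip.current_time())
E
```

```text
pics
scene card [([0.501, 0.405, 0.044], 0.8)]
scene carton [([0.638, -0.169, 0.002], 0.71)]
scene rest [([0.469, 0.183, 0.01], 0.8)]
scene tipper [([0.497, -0.167, 0.131], 0.6), ([0.407, -0.095, 0.157], 0.56)]
scene pan [([0.459, -0.16, 0.129], 0.79)]
scene tray [([0.64, -0.17, 0.005], 0.91)]
scene transformer [([0.454, -0.228, 0.161], 0.94)]
scene choke_a [([0.439, -0.384, 0.026], 0.97), ([0.471, -0.101, 0.156], 0.84), ([0.408, -0.099, 0.16], 0.67), ([0.262, -0.324, 0.026], 0.56)]
scene cleaner [([0.709, 0.052, 0.099], 0.72)]
scene meter [([0.728, 0.242, 0.123], 0.92), ([0.494, -0.168, 0.13], 0.48)]
scene spool [([0.376, 0.292, 0.044], 0.58)]
side card [([0.498, 0.403, 0.046], 0.79), ([0.464, 0.177, 0.007], 0.55)]
side carton []
side rest [([0.464, 0.179, 0.008], 0.9)]
side tipper [([0.463, 0.179, 0.006], 0.71), ([0.437, -0.095, 0.128], 0.67), ([0.468, -0.098, 0.155], 0.65)]
side pan [([0.434, -0.159, 0.132], 0.84)]
side tray [([0.647, -0.153, 0.001], 0.95)]
side transformer [([0.649, -0.151, 0.003], 0.65), ([0.447, -0.21, 0.162], 0.6)]
side choke_a [([0.262, -0.312, 0.025], 0.92), ([0.465, -0.094, 0.157], 0.91), ([0.398, -0.091, 0.156], 0.87), ([0.339, 0.07, 0.031], 0.68)]
side cleaner [([0.69, 0.087, 0.084], 0.82)]
side meter [([0.436, -0.156, 0.132], 0.71), ([0.71, 0.307, 0.125], 0.65)]
side spool [([0.374, 0.305, 0.04], 0.86)]
1.2
```

View pics/scene0.png

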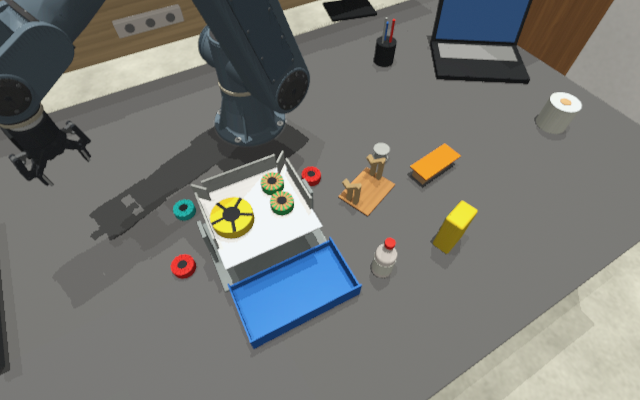

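View pics/side0.png

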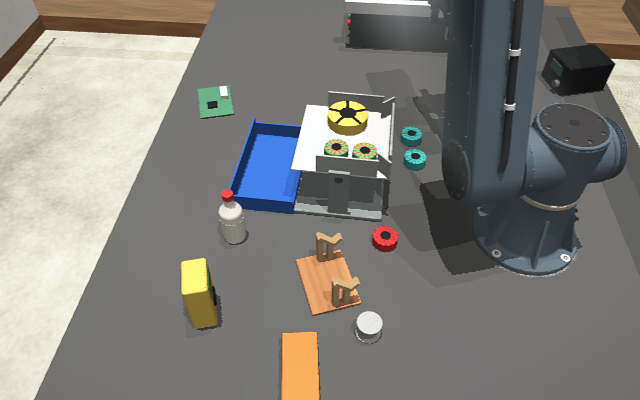

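```bash
cat > h.py <<'E'
import numpy as np,cv2
def cloud(p,d,c):
    K,R,t=[np.asarray(c[k]) for k in("camera_matrix","R","t")]
    v,u=np.mgrid[0:d.shape[0],0:d.shape[1]]
    X=np.stack([(u-K[0,2])/K[0,0]*d,(v-K[1,2])/K[1,1]*d,d],-1)
    W=(X-t)@R; W[d<=0]=np.nan
    hsv=cv2.cvtColor(p,cv2.COLOR_RGB2HSV)
    return W,hsv
def rect(P):
    (c,s,a)=cv2.minAreaRect((P[:,:2]*1000).astype(np.float32))
    if s[0]<s[1]: a+=90; s=s[::-1]
    return np.round(c,1),np.round(s,1),round((a+90)%180-90,2) # angle of long side
E
python3 - <<'E'
from h import *
for n in("scene","side"):
    z=np.load(n+"0.npz"); W,h=cloud(z["p"],z["d"],z); H,S,V=[h[...,i].astype(int) for i in range(3)]
    X,Y,Z=W[...,0],W[...,1],W[...,2]
    box=lambda x0,x1,y0,y1:(X>x0)&(X<x1)&(Y>y0)&(Y<y1)
    m=box(.4,.6,.28,.55)&(Z>.035)&(H>5)&(H<20)&(S>180)
    print(n,"card",m.sum(),rect(W[m]),np.median(Z[m]))
    r=box(.36,.57,.05,.3)&(H>3)&(H<25)&(S>70)
    m=r&(Z>.004)&(Z<.013); print("rest base",m.sum(),rect(W[m]),np.median(Z[m]))
    m=r&(Z>.03); P=W[m]; print("wood top",len(P),P[:,2].max())
    lab=P[:,1]>np.median(W[r&(Z<.013)],0)[1]
    for s in(0,1):
        Q=P[lab==s]; print(s,len(Q),Q.mean(0).round(3),"z>.085:",Q[Q[:,2]>.085].mean(0).round(3),"z<.072",Q[Q[:,2]<.06].mean(0).round(3))
    m=box(.25,.62,-.4,.05)&(abs(Z-.13)<.006)&(S<40)&(V>150); print("floor",m.sum(),rect(W[m]),np.median(Z[m]))
    m=box(.5,.9,-.4,.1)&(H>100)&(H<125)&(S>150); print("tray",m.sum(),rect(W[m]),np.nanmax(Z[m]))
    m=box(.25,.62,-.4,.05)&(Z>.15)&(H>20)&(H<32)&(S>150); print("trafo",m.sum(),rect(W[m]),np.median(Z[m]))
    m=box(.25,.62,-.4,.05)&(Z>.145)&(H>35)&(H<85)&(S>90); print("chokes",m.sum(),W[m].mean(0),rect(W[m]))
    m=box(.6,.85,0,.15)&(Z>.02); print("bottle",rect(W[m]))
    m=box(.6,.85,.2,.4)&(Z>.02)&(S>100); print("meter",rect(W[m]))
    m=box(.3,.42,.22,.36)&(Z>.02)&(S<60); print("spool",rect(W[m]))
E
```

```text
scene card 822 (array([502.5, 409.1]), array([162.9,  65.8]), -82.83) 0.046390509841405816
rest base 1149 (array([466.7, 180. ]), array([152.8, 110.8]), -69.17) 0.008677946880690884
wood top 443 0.09900457337715347
0 228 [0.476 0.115 0.067] z>.085: [0.488 0.122 0.092] z<.072 [0.48  0.116 0.044]
1 215 [0.433 0.229 0.066] z>.085: [0.446 0.235 0.091] z<.072 [0.437 0.23  0.044]
floor 4798 (array([ 450.7, -153.5]), array([265.8, 226.8]), 87.26) 0.13069762615103353
tray 7565 (array([ 638.2, -162.6]), array([288.7, 161.3]), 87.22) 0.06506528963374733
trafo 894 (array([ 448.7, -225.5]), array([99.5, 96.7]), 60.03) 0.16241003180306068
chokes 248 [ 0.44667996 -0.10124951  0.15405916] (array([436.9, -98.2]), array([121.7,  55.7]), -6.67)
bottle (array([701. ,  61.6]), array([54.7, 43.2]), 40.12)
meter (array([721.2, 275.1]), array([82.8, 49. ]), -73.65)
spool (array([371.2, 296.2]), array([54.5, 49.3]), -6.72)
side card 0 (array([0., 0.]), array([0., 0.]), 0.0) nan
rest base 2124 (array([464.2, 183.3]), array([151.8, 109.7]), -69.67) 0.006907095132571076
wood top 786 0.09829505591396365
0 361 [0.47  0.124 0.067] z>.085: [0.485 0.127 0.091] z<.072 [0.474 0.128 0.044]
1 425 [0.428 0.238 0.068] z>.085: [0.443 0.241 0.091] z<.072 [0.432 0.241 0.045]
floor 2860 (array([ 448.8, -158.2]), array([255.3, 224.8]), 86.89) 0.12864898729106816
tray 4959 (array([ 648.8, -131.1]), array([400.2, 182.2]), 87.87) 0.14202013354642215
trafo 165 (array([ 437.7, -213.6]), array([105.1,  85.3]), 39.78) 0.15668114563089738
chokes 229 [ 0.43024847 -0.08759999  0.15363755] (array([431.5, -93.6]), array([124.2,  60. ]), -8.24)
bottle (array([693.3,  75.7]), array([53.6, 45.4]), 8.84)
meter (array([717.8, 280. ]), array([81.6, 51.8]), -73.71)
spool (array([370.8, 273.7]), array([102.9,  50.8]), -89.97)
  return _methods._mean(a, axis=axis, dtype=dtype,
  ret = ret.dtype.type(ret / rcount)
```

Candidates in the scene view: the orange card at (435,163) on the carton is the only orange slab; the wooden rest at (367,190) is orange-brown but a bracketed plate. Green chokes are at (272,183) and (282,203) in the pan; the red rings (312,176), (183,266) and the turquoise ring (183,209) are look-alikes to be left alone. I choose the slab at (435,163). Next I raise the arm and look from near.

```bash
cat >> h.py <<'E'
from bench import manip
def frame(deg): # rest/tipper frame
    c,s=np.cos(np.radians(deg)),np.sin(np.radians(deg)); return np.array([[c,-s,0],[s,c,0],[0,0,1.]])
def tool(y,z): # tool from its y and z axes
    y=np.array(y,float);z=np.array(z,float); return np.stack([np.cross(y,z),y,z],1)
E
python3 - <<'E'
from h import *
def q(name,p,R):
    for s in(1,-1):
        RR=R@np.diag([s,s,1]); a=manip.inverse_kinematics(np.array(p),RR); print(name,s,None if a is None else np.round(a,2))
c=np.radians(7); q("card",[.5025,.407,.03],tool([np.cos(c),np.sin(c),0],[0,0,-1]))
F=frame(20.6);r=2**-.5
seat=np.array([.4655,.1815,0])+F@[-.003,0,.091]
q("lay",seat-F@[-.05*r,0,.05*r],tool(F@[r,0,r],F@[r,0,-r]))
q("take",seat+F@[r*.006,0,r*.006],tool(F@[-r,0,r],F@[-r,0,-r]))
q("take out",seat+F@[r*.12,0,r*.12],tool(F@[-r,0,r],F@[-r,0,-r]))
F=frame(-2.9)
for th in(0,.2,.46):
    Rp=cv2.Rodrigues(np.array([0,th,0.]))[0]
    q("tip%.2f"%th,np.array([.45,-.156,.13])+F@(Rp@[.098,-.055,.04]),F@Rp@tool([1,0,0],[0,0,-1]))
E
```

```text
card 1 [ 0.61  0.71  1.5  -0.    0.93  0.49]
card -1 [ 0.61  0.71  1.5  -0.    0.93 -2.65]
lay 1 None
lay -1 [0.23 0.45 2.37 2.94 0.46 0.09]
take 1 None
take -1 [ 0.3   0.85  1.29 -0.04  1.79 -0.05]
take out 1 None
take out -1 [ 0.31  0.92  0.94 -0.04  2.07 -0.06]
tip0.00 1 [-0.46  0.44  1.58 -0.    1.12 -0.41]
tip0.00 -1 [-0.46  0.44  1.58 -0.    1.12  2.74]
tip0.20 1 [-0.42  0.58  1.42 -0.07  1.33 -0.34]
tip0.20 -1 [-0.42  0.58  1.42 -0.07  1.33  2.8 ]
tip0.46 1 [-0.38  0.77  1.22 -0.14  1.59 -0.3 ]
tip0.46 -1 [-0.38  0.77  1.22 -0.14  1.59  2.84]
```

```bash
python3 - <<'E'
from h import *
p=np.array(manip.current_ee_pos()); manip.move_l(p+[0,0,.2],max_speed=.3)
c=np.radians(7); R=tool([np.cos(c),np.sin(c),0],[0,0,-1])
sols=[(np.abs(np.array(a)-manip.current_qpos()).max(),s) for s in(1,-1) if (a:=manip.inverse_kinematics(np.array([.44,.34,.36]),R@np.diag([s,s,1]))) is not None]; print(sols)
R=R@np.diag([min(sols)[1]]*2+[1]); manip.move_ptp([.44,.34,.36],R)
cal=manip.get_calibration("wrist"); T=np.array(manip.current_tcp_rot()); print("cam in tool",T.T@(-np.array(cal["R"]).T@cal["t"]-manip.current_ee_pos()), (T.T@np.array(cal["R"]).T).round(2))
p,d=manip.grab_frame("wrist"); cv2.imwrite("pics/w1.png",p[:,:,::-1]); np.savez("w1.npz",p=p,d=d,**cal); print(manip.current_time(),manip.current_qpos())
E
```

```text
[(np.float64(1.849784176288638), 1), (np.float64(2.6049722504531925), -1)]
cam in tool [ 8.13003923e-02  1.08321210e-04 -1.80922948e-01] [[ 0.   -0.95 -0.32]
 [ 1.    0.    0.  ]
 [-0.   -0.32  0.95]]
5.1583 [ 5.73215686e-01  2.47917441e-01  1.38356190e+00 -7.92778128e-05
  1.51005039e+00  4.51948208e-01]
```

View pics/w1.png

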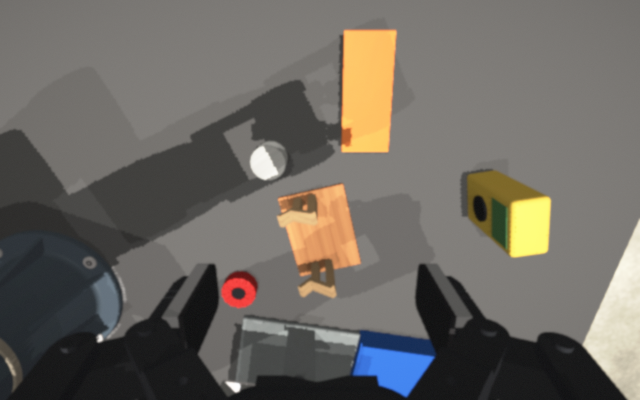

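```bash
python3 - <<'E'
from h import *
z=np.load("w1.npz"); W,h=cloud(z["p"],z["d"],z); H,S,V=[h[...,i].astype(int) for i in range(3)]
X,Y,Z=W[...,0],W[...,1],W[...,2]
m=(H>5)&(H<20)&(S>180)&(Z>.035)&(Z<.06)&(Y>.28); print("card",m.sum(),rect(W[m]),np.median(Z[m]))
v,u=np.where(m); print("px",u.min(),u.max(),v.min(),v.max())
r=(H>3)&(H<25)&(S>70)&(Y<.29)
m=r&(Z>.004)&(Z<.013); print("rest base",m.sum(),rect(W[m]) if m.sum()>5 else 0,np.median(Z[m]))
m=r&(Z>.03)&(Z<.12);Q=W[m]; print(len(Q)); 
for P in (Q[Q[:,1]<.18],Q[Q[:,1]>.18]):
    if len(P): 
        L=(P-[.4655,.1815,0])@frame(20.6); print(len(P),L.min(0).round(3),L.max(0).round(3)); 
        for a in np.arange(-.05,.02,.01):
            k=(L[:,0]>a)&(L[:,0]<a+.01)
            if k.sum(): print(round(a,2),k.sum(),np.percentile(L[k,2],[50,98]).round(3))
E
```

```text
card 120 (array([482.7, 348.1]), array([23.2, 10.3]), -82.28) 0.04544304687388402
px 343 350 129 145
rest base 4497 (array([557.2, 212.9]), array([304.7, 150.4]), 19.93) 0.0074300793163300065
1848
707 [-0.05  -0.073  0.03 ] [ 0.007 -0.053  0.097]
-0.05 77 [0.076 0.079]
-0.04 93 [0.068 0.074]
-0.03 124 [0.064 0.074]
-0.02 117 [0.076 0.085]
-0.01 132 [0.085 0.094]
0.0 164 [0.077 0.096]
1141 [-0.049 -0.037  0.03 ] [0.25  0.068 0.119]
-0.05 83 [0.076 0.079]
-0.04 107 [0.069 0.074]
-0.03 116 [0.066 0.073]
-0.02 113 [0.077 0.084]
-0.01 127 [0.087 0.094]
0.0 161 [0.084 0.096]
```

The wrist picture shows the orange card whole at about (343–396, 30–152), and the rest at (320,230) with its lips on the robot side, as expected. I measure it once more from here and grasp it.

```bash
python3 - <<'E'
from h import *
z=np.load("w1.npz"); W,h=cloud(z["p"],z["d"],z); H,S,V=[h[...,i].astype(int) for i in range(3)]
X,Y,Z=W[...,0],W[...,1],W[...,2]
m=(H>5)&(H<28)&(S>110)&(Z>.036)&(Z<.06)&(Y>.28)&(X<.58); c,s,a=rect(W[m]); zt=np.median(Z[m]); print("card",m.sum(),c,s,a,zt)
if not(55<s[1]<78 and 150<s[0]<172 and abs(a+82.8)<3): raise SystemExit("check")
b=np.radians(a+90); R=tool([np.cos(b),np.sin(b),0],[0,0,-1])
P=np.array([c[0]/1000,c[1]/1000,0])
manip.set_gripper(1.0,40)
manip.move_ptp(P+[0,0,.12],R)
cal=manip.get_calibration("wrist"); p,d=manip.grab_frame("wrist"); np.savez("w2.npz",p=p,d=d,**cal); cv2.imwrite("pics/w2.png",p[:,:,::-1])
W,h=cloud(p,d,cal); H,S,V=[h[...,i].astype(int) for i in range(3)]; Z=W[...,2]
m=(H>5)&(H<28)&(S>110)&(Z>.036)&(Z<.06); print(m.sum(),rect(W[m]),np.median(Z[m]),manip.current_time())
E
```

```text
card 6046 [501.6 410.2] [159.7  68.2] -83.0 0.045415165986052816
18467 (array([542.2, 382.4]), array([327.9, 244.1]), 16.65) 0.045365173929541106 6.4333
```

View pics/w2.png

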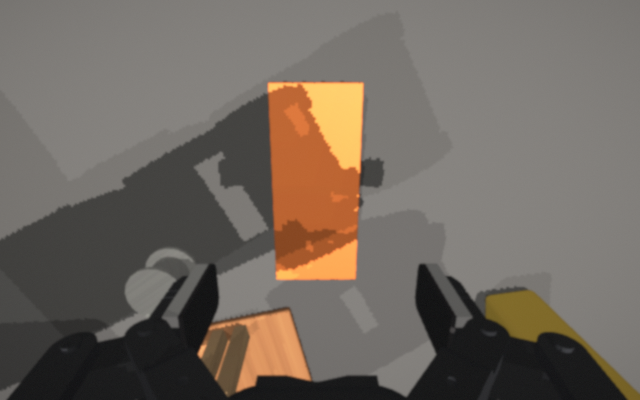

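The card fills (268–364, 82–280), clear of the fingers on both sides; the grasp is straightforward.

```bash
python3 - <<'E'
from h import *
z=np.load("w2.npz"); W,h=cloud(z["p"],z["d"],z); H,S,V=[h[...,i].astype(int) for i in range(3)]; X,Y,Z=[W[...,i] for i in range(3)]
m=(H>5)&(H<28)&(S>110)&(Z>.036)&(Z<.06)&(Y>.3)&(abs(X-.5016)<.06); c,s,a=rect(W[m]); print(c,s,a)
if not(60<s[1]<76): c=np.array([501.6,410.2])
P=np.array([c[0]/1000,c[1]/1000,.018]); manip.move_l(P,max_speed=.12)
manip.set_gripper(.6,40); print("grip",manip.current_grip_width(),manip.current_grip_force())
manip.move_l(P+[0,0,.06],max_speed=.1)
print("grip",manip.current_grip_width(),manip.current_grip_force(),manip.current_force(),manip.current_time())
p,d=manip.grab_frame("wrist"); cv2.imwrite("pics/w3.png",p[:,:,::-1])
E
```

```text
[501.6 409.7] [159.7  68.1] -82.96
grip 0.600074926800815 0.0
grip 0.5969295317501854 0.0 [-0.21718887  0.5944398   0.64164694] 8.6167
```

View pics/w3.png

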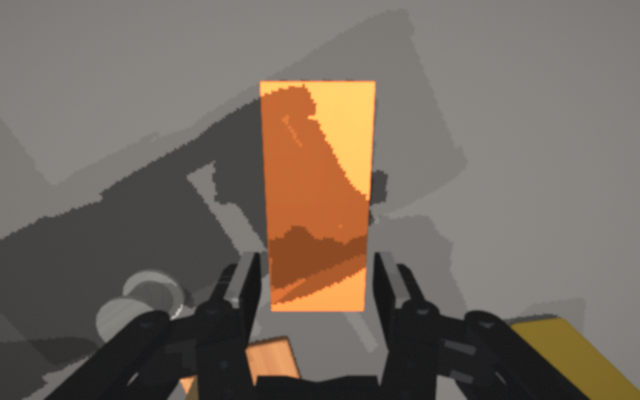

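The fingers (pads at (262,253) and (375,253)) closed without touching the card, which still lies at (262–375, 80–311). I need to know where the fingertips really are, so I read them from the wrist depth.

```bash
python3 - <<'E'
from h import *
cal=manip.get_calibration("wrist"); p,d=manip.grab_frame("wrist"); T=np.array(manip.current_tcp_rot()); e=np.array(manip.current_ee_pos())
print(np.round(cal["camera_matrix"],1).tolist(),"tcp",e)
W,h=cloud(p,d,cal); L=(W-e)@T
k=(h[...,2]<140)&(abs(L[...,1])<.08)&(abs(L[...,0])<.05)&(L[...,2]<.02)
P=L[k]; print(k.sum(),np.nanmin(P,0).round(3),np.nanmax(P,0).round(3))
for v,u in((255,260),(262,256),(275,250),(290,245),(255,378),(262,382),(290,392),(305,250)): print(v,u,L[v,u].round(4))
m=(h[...,0]>5)&(h[...,0]<28)&(h[...,1]>110)&(W[...,2]>.03)&(W[...,1]>.3)&(abs(W[...,0]-.5)<.06); print(rect(W[m]),np.percentile(W[m][:,2],[5,50,95]),W[m].shape)
print(manip.current_grip_width(),manip.current_grip_force())
E
```

```text
[[346.2, 0.0, 316.6], [0.0, 346.2, 196.3], [0.0, 0.0, 1.0]] tcp [0.5011896  0.40939723 0.07714387]
34478 [-0.014 -0.064 -0.125] [ 0.018  0.064 -0.041]
255 260 [-0.0581 -0.0472  0.0784]
262 256 [ 0.0082 -0.0254 -0.0511]
275 250 [ 0.0103 -0.0253 -0.0649]
290 245 [ 0.0092 -0.0257 -0.0733]
255 378 [ 0.01    0.0265 -0.0484]
262 382 [ 0.0099  0.0272 -0.0541]
290 392 [ 0.0103  0.027  -0.0749]
305 250 [-0.0005 -0.0253 -0.0687]
(array([510.1, 411.3]), array([159.4, 103.2]), -83.03) [0.04431135 0.04536714 0.04642257] (24107, 3)
0.6009970279167232 0.0
```

```bash
python3 - <<'E'
from h import *
ims=[]
for o in(0.0,0.07,.85,1.0):
    manip.set_gripper(o,40); cal=manip.get_calibration("wrist"); T=np.array(manip.current_tcp_rot()); e=np.array(manip.current_ee_pos()); p,d=manip.grab_frame("wrist")
    W,h=cloud(p,d,cal); L=(W-e)@T; ims.append(p[150:])
    for s in(-1,1):
        k=(abs(L[...,0])<.012)&(L[...,1]*s>0)&(abs(L[...,1])<.065)&(L[...,2]<.0); P=L[k]
        i=P[:,2]>np.percentile(P[:,2],99.5)-.01
        print(o,s,k.sum(),"tipz",np.percentile(P[:,2],[95,99,99.8]).round(3),"inner y near tip",np.percentile(P[i,1],[2,50,98]).round(3))
cv2.imwrite("pics/fing.png",cv2.resize(np.vstack([np.hstack(ims[:2]),np.hstack(ims[2:])]),(800,312))[:,:,::-1]); print(manip.current_time(),manip.current_qpos())
E
```

```text
0.0 -1 13515 tipz [-0.062 -0.048 -0.044] inner y near tip [-0.013 -0.006 -0.   ]
0.0 1 13539 tipz [-0.061 -0.048 -0.044] inner y near tip [0.    0.006 0.013]
0.07 -1 13577 tipz [-0.061 -0.047 -0.042] inner y near tip [-0.016 -0.008 -0.003]
0.07 1 13590 tipz [-0.061 -0.047 -0.042] inner y near tip [0.003 0.008 0.016]
0.85 -1 12845 tipz [-0.06  -0.052 -0.048] inner y near tip [-0.049 -0.036 -0.036]
0.85 1 12758 tipz [-0.06  -0.051 -0.048] inner y near tip [0.036 0.037 0.049]
1.0 -1 11568 tipz [-0.062 -0.055 -0.052] inner y near tip [-0.055 -0.043 -0.042]
1.0 1 11468 tipz [-0.062 -0.055 -0.052] inner y near tip [0.043 0.043 0.055]
10.6167 [6.13059705e-01 6.50054485e-01 1.47419402e+00 3.26589143e-05
 1.01741932e+00 4.90856972e-01]
```

View pics/fing.png

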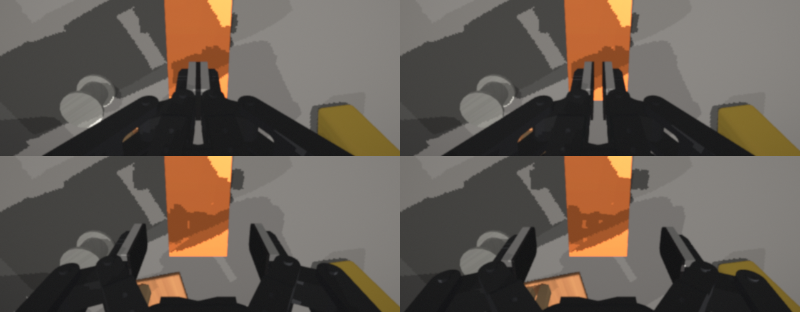

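The fingertips lie about 41 mm behind the reported TCP along the tool axis when shut, and 52 mm when open. That explains the empty grip, so I use this measured offset from here on.

```bash
cat >> h.py <<'E'
D=.041 # shut finger ends lie this far behind the reported TCP (measured by the wrist depth); ~6 mm more at 68 mm opening
def rep(tip,R): return np.array(tip)-0+np.array(R)[:,2]*D
E
python3 - <<'E'
from h import *
P=np.array([.5016,.4100,-.018]); 
manip.move_l(P,max_speed=.12); print(manip.current_ee_pos(),manip.current_force())
manip.set_gripper(.5,40); print("grip",manip.current_grip_width(),manip.current_grip_force())
manip.move_l(P+[0,0,.1],max_speed=.12)
print("grip",manip.current_grip_width(),manip.current_grip_force(),manip.current_force(),manip.current_time())
E
```

```text
[ 0.5020699   0.41034627 -0.01722103] [0.11893808 0.30985752 0.0241605 ]
grip 0.7811563696942414 44.52667772769928
grip 0.7843724350452587 44.76762056350708 [-0.59344622 -0.05187753 -0.66848607] 12.8583
```

```bash
cat >> h.py <<'E'
F=frame(20.6); r=2**-.5
O=np.array([.4655,.1815,0])+F@[0,-.0015,0]
seat=O+F@[-.003,0,.091]; n=F@[-r,0,r]; up=F@[r,0,r]
RL=tool(-up,-n)   # tool laying the card in the rest (wrist turned over)
RT=tool(-n,-up)@np.eye(3) # placeholder
E
python3 - <<'E'
from h import *
e=np.array(manip.current_ee_pos()); manip.move_l(e+[-.03,-.05,.22],max_speed=.3)
for R in(RL,RL@np.diag([-1,-1,1])):
  for dz in(.0,.05,.1,.15):
    for k in(.12,.02):
      p=seat+n*k+[0,0,dz]-n*.06; a=manip.inverse_kinematics(p,R); print(dz,k,None if a is None else np.round(a,2))
print(manip.current_qpos())
E
```

```text
0.0 0.12 [0.18 0.09 2.51 2.65 0.26 0.35]
0.0 0.02 [0.22 0.42 2.38 2.92 0.45 0.1 ]
0.05 0.12 [ 0.18 -0.07  2.46  1.74  0.13  1.28]
0.05 0.02 [0.22 0.26 2.36 2.79 0.28 0.24]
0.1 0.12 [ 0.18 -0.2   2.39  0.63  0.21  2.4 ]
0.1 0.02 [0.22 0.13 2.33 2.35 0.13 0.69]
0.15 0.12 [ 0.18 -0.3   2.32  0.35  0.37  2.68]
0.15 0.02 [0.22 0.01 2.28 0.92 0.12 2.13]
0.0 0.12 [ 0.18  0.09  2.51  2.65  0.26 -2.79]
0.0 0.02 None
0.05 0.12 [ 0.18 -0.07  2.46  1.74  0.13 -1.87]
0.05 0.02 None
0.1 0.12 [ 0.18 -0.2   2.39  0.63  0.21 -0.74]
0.1 0.02 [ 0.22  0.13  2.33  2.35  0.13 -2.45]
0.15 0.12 [ 0.18 -0.3   2.32  0.35  0.37 -0.46]
0.15 0.02 [ 0.22  0.01  2.28  0.92  0.12 -1.01]
[5.73624596e-01 3.48688195e-01 1.39076485e+00 4.10084735e-05
 1.40487313e+00 4.51406044e-01]
```

```bash
python3 - <<'E'
from h import *
manip.move_ptp(seat+n*.12-n*.06,RL)
cal=manip.get_calibration("wrist"); T=np.array(manip.current_tcp_rot()); e=np.array(manip.current_ee_pos()); p,d=manip.grab_frame("wrist"); cv2.imwrite("pics/w4.png",p[:,:,::-1]); np.savez("w4.npz",p=p,d=d,e=e,T=T,**cal)
W,h=cloud(p,d,cal); H,S=h[...,0],h[...,1]; L=(W-e)@T
k=(H>5)&(H<20)&(S>110)&(abs(L[...,2]+.06)<.04)&(abs(L[...,1])<.05)&(abs(L[...,0])<.12); P=L[k]; print("card in tool",k.sum(),P.min(0).round(3),P.max(0).round(3),np.median(P,0).round(3))
print(manip.current_grip_width(),manip.current_grip_force(),manip.current_time(),manip.current_qpos())
E
```

```text
card in tool 53054 [-0.048 -0.037 -0.066] [ 0.082  0.046 -0.049] [ 0.034  0.001 -0.063]
0.7850430846916321 44.85555589199066 16.075 [0.18349038 0.08902314 2.5085038  2.64693767 0.26476919 0.3542256 ]
```

View pics/w4.png

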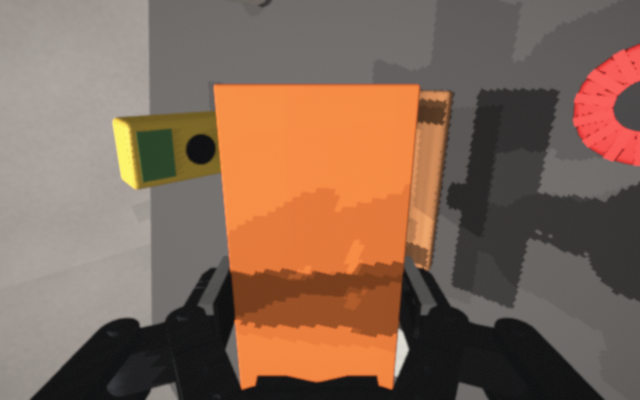

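```bash
python3 - <<'E'
from h import *
z=np.load("w4.npz"); W,h=cloud(z["p"],z["d"],z); H,S=h[...,0],h[...,1]; Z=W[...,2]; L=(W-O)@F
k=(H>3)&(H<25)&(S>70)&(Z<.03)&(Z>-.03)&(abs(L[...,0])<.08); P=L[k]; print("base",k.sum(),np.median(P,0).round(4),P.min(0).round(3),P.max(0).round(3))
k=(S<60)&(abs(Z)<.03)&(abs(L[...,0])<.2)&(abs(L[...,1])<.25); print("table",np.median(Z[k]))
c=lambda a,b: seat+n*(a-.06)+up*b+F@[0,-.002,0]
manip.move_l(c(.03,.004),max_speed=.1)
f0=np.array(manip.current_force())
for a in(.02,.012,.006):
    manip.move_l(c(a,.004),max_speed=.04); f=np.array(manip.current_force()); print(a,(f-f0).round(2),manip.current_grip_force())
    if np.linalg.norm(f-f0)>4: break
p,d=manip.grab_frame("side"); cv2.imwrite("pics/s1.png",cv2.resize(p[180:340,260:420],(640,640))[:590,:,::-1]); print(manip.current_time())
E
```

```text
base 5437 [-0.0453 -0.0134  0.0073] [-0.056 -0.08  -0.002] [0.078 0.228 0.028]
table -0.0005399902203172103
0.02 [-0.18 -0.35 -0.12] 44.8522675037384
0.012 [ 0.71  0.38 -0.27] 44.85139846801758
0.006 [ 0.11  0.53 -0.16] 44.850196838378906
18.225
```

View pics/s1.png

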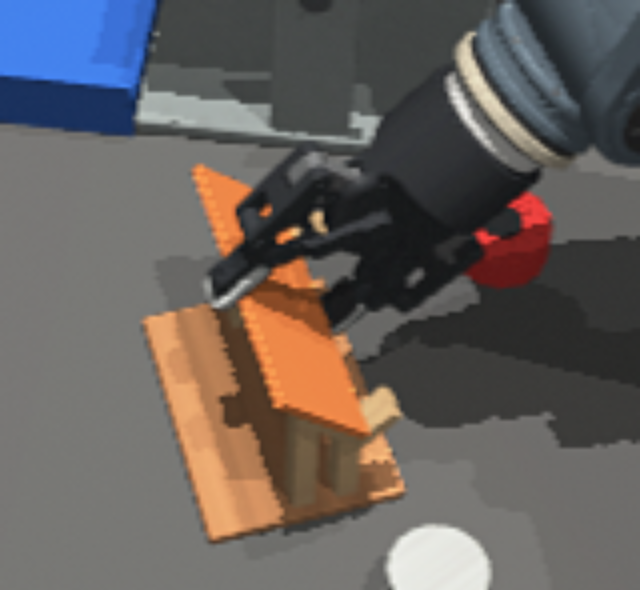

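The card lies along both ramps with its lower edge at the lips (right-hand bracket at (380,410)); the fingers are clear of the brackets. I lower the last bit, let go, retreat and check.

```bash
cat >> h.py <<'E'
def cardpose(cam="wrist"):
    cal=manip.get_calibration(cam); p,d=manip.grab_frame(cam); W,h=cloud(p,d,cal); L=(W-seat)@np.stack([up,F[:,1],n],1)
    H,S=h[...,0],h[...,1]; k=(H>5)&(H<21)&(S>110)&(abs(L[...,2])<.015)&(abs(L[...,0])<.06)&(abs(L[...,1])<.11); P=L[k]
    return p,d,cal,(k.sum(),rect(P),np.median(P,0).round(4))
E
python3 - <<'E'
from h import *
c=lambda a,b: seat+n*(a-.06)+up*b+F@[0,-.002,0]
manip.move_l(c(.003,.003),max_speed=.04); print(manip.current_force())
manip.set_gripper(1.0,40); manip.dwell(.35)
manip.move_l(c(.11,.003),max_speed=.15); print(manip.current_grip_width(),manip.current_grip_force())
print(cardpose()[3],cardpose("side")[3],cardpose("scene")[3],manip.current_time(),manip.current_qpos())
RT=tool(-n,-up)
for R in(RT,RT@np.diag([-1,-1,1])):
  for k in(.0,.15):
    a=manip.inverse_kinematics(seat+up*(.006+k)-up*D,R); print(k,None if a is None else np.round(a,2))
E
```

```text
[-3.96860579 -1.72751191  5.27930592]
0.9989185608461353 0.0
(np.int64(22097), (array([-10.1,  -3.5]), array([160.5,  81.2]), -89.95), array([-0.0044, -0.0169,  0.0072])) (np.int64(1362), (array([-8.7,  0.3]), array([163.1,  82.5]), -88.49), array([-0.    ,  0.0083,  0.0068])) (np.int64(623), (array([-4.5, -3.3]), array([162.1,  79.6]), 86.97), array([ 0.0018, -0.0145,  0.0079])) 20.175 [0.1819112  0.12397434 2.49267511 2.67315062 0.28046727 0.32629599]
0.0 [ 0.3   0.85  1.39 -0.04  1.69 -0.05]
0.15 [ 0.31  0.91  0.96 -0.04  2.05 -0.06]
0.0 None
0.15 None
```

```bash
sed -i 's/^RT=.*/RT=tool(-n,-up)/' h.py; cat >> h.py <<'E'
tk=lambda s,b=.004: seat+up*(s-D)+n*b+F@[0,-.002,0]   # reported TCP with the finger ends at s up the slope from the seat
E
python3 - <<'E'
from h import *
manip.move_j([.2,0.0,1.55,0,1.59,0]); print(manip.current_ee_pos())
manip.set_gripper(.5,100)
manip.move_ptp(tk(.13),RT); print(manip.current_time())
manip.move_l(tk(.06),max_speed=.2)
p,d,cal,x=cardpose("scene"); print(x); 
q,d,cal,x=cardpose("wrist"); print(x)
a=cv2.resize(p[140:220,320:440],(600,400)); cv2.imwrite("pics/take.png",np.vstack([a[:, :600],cv2.resize(q,(600,200))*1])[:,:,::-1]); print(manip.current_time())
E
```

```text
[0.42087415 0.13299525 0.41001492]
24.1417
(np.int64(535), (array([-6.3, -5.2]), array([159.2,  81.5]), 88.04), array([-0.0022, -0.0261,  0.0083]))
(np.int64(4679), (array([-6.8, -3.8]), array([160. ,  77.7]), 89.24), array([0.0294, 0.0122, 0.0031]))
24.7417
```

View pics/take.png

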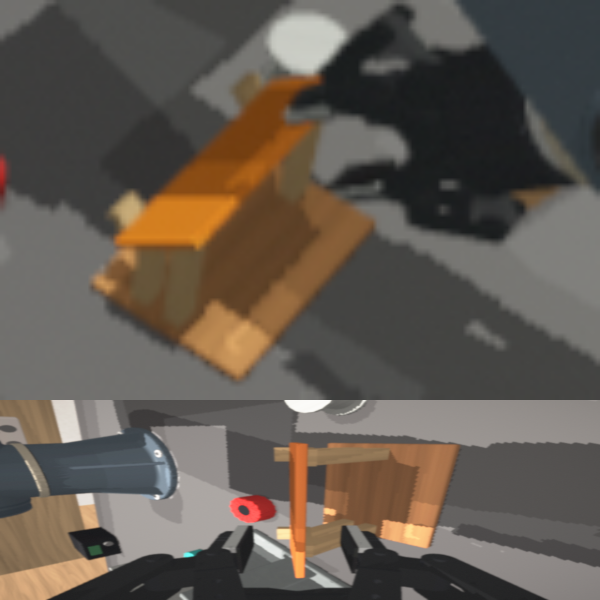

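The wrist view shows the card's upper edge (300, 445–575) midway between the open fingers. While still offline I refine the pan frame from the saved pictures, then grip.

```bash
python3 - <<'E'
from h import *
for nme in("scene","side"):
    z=np.load(nme+"0.npz"); W,h=cloud(z["p"],z["d"],z); H,S,V=[h[...,i].astype(int) for i in range(3)]
    L=(W-[.449,-.156,0])@frame(-2.9); X,Y,Z=[L[...,i] for i in range(3)]
    b=(abs(X)<.16)&(abs(Y)<.17)
    k=b&(Z>.172)&(Z<.19); P=L[k]; print(nme,"walls",k.sum(),rect(P),P.min(0).round(3),P.max(0).round(3))
    k=b&(abs(Z-.13)<.004)&(X>.07); P=L[k]; print(" lip x99 y",np.percentile(P[:,0],[50,99]).round(4),np.percentile(P[:,1],[1,99]).round(4), "edge slope",[np.percentile(P[abs(P[:,1]-y)<.015,0],98).round(4) for y in(-.1,-.05,0,.05,.1)])
    k=b&(Z>.154)&(Z<.17)&(H>20)&(H<32)&(S>150); print(" trafo",rect(L[k]))
    k=b&(Z>.15)&(Z<.165)&(Y>0)&(Y<.11)&(S>70); P=L[k]; print(" chokes",P.min(0).round(3),P.max(0).round(3))
manip.move_l(tk(.004),max_speed=.08); print(manip.current_force())
manip.set_gripper(0.0,100); print(manip.current_grip_width(),manip.current_grip_force(),manip.current_force())
manip.move_l(tk(.044),max_speed=.1)
print(manip.current_grip_width(),manip.current_grip_force(),manip.current_force(),manip.current_time())
E
```

```text
scene walls 639 (array([-30.5,  -4.9]), array([251.9, 175.9]), 89.9) [-0.118 -0.131  0.172] [0.058 0.121 0.185]
 lip x99 y [0.0931 0.1142] [-0.128  0.117] edge slope [np.float64(0.1142), np.float64(0.114), np.float64(0.1141), np.float64(0.1137), np.float64(0.1142)]
 trafo (array([  3.2, -69.4]), array([99.5, 96.7]), 62.93)
 chokes [-0.079  0.027  0.15 ] [0.046 0.087 0.162]
side walls 635 (array([-32.5,  -3.9]), array([260.2, 171.9]), 89.74) [-0.119 -0.134  0.172] [0.054 0.127 0.183]
 lip x99 y [0.0912 0.1116] [-0.125   0.1213] edge slope [np.float64(0.1111), np.float64(0.1114), np.float64(0.1111), np.float64(0.1109), np.float64(0.1113)]
 trafo (array([ -8.4, -58.1]), array([105.1,  85.3]), 42.68)
 chokes [-0.083  0.028  0.15 ] [0.042 0.093 0.159]
[ 0.72453855 -0.45961033 -0.0078509 ]
0.05116457274406601 98.04941654205322 [1.98159427 0.83752971 2.4688967 ]
0.05401217540949158 97.69440293312073 [-0.35328561 -0.30757178 -0.58363914] 26.5667
```

```bash
cat >> h.py <<'E'
Ft=frame(-2.9); TO=np.array([.449,-.156,0])+Ft@[-.002,-.0045,0]
HB=.039; YC=-.055   # finger end above the card's lower edge; card centre across the pan
def press(th,gap=0.,x=.098,y=YC):
    Rp=cv2.Rodrigues(np.array([0,th,0.]))[0]; R=Ft@Rp@tool([1,0,0],[0,0,-1])
    return TO+Ft@([0,0,.13]+Rp@[x,y,gap+HB-D]),R
def orange(cam):
    cal=manip.get_calibration(cam); p,d=manip.grab_frame(cam); W,h=cloud(p,d,cal); L=(W-TO)@Ft
    H,S=h[...,0],h[...,1]; k=(H>5)&(H<18)&(S>150)&(abs(L[...,0]-.098)<.06)&(abs(L[...,1])<.17)&(L[...,2]>.05); return p,L[k]
E
python3 - <<'E'
from h import *
manip.move_l(tk(.1)+[0,0,.09],max_speed=.25)
manip.move_ptp(*press(0,.06)); print(manip.current_time(),manip.current_grip_force(),manip.current_force())
for c in("scene","side"):
    p,P=orange(c); print(c,len(P),np.percentile(P,[.5,50,99.5],axis=0).round(3).tolist())
    if len(P)>50: print("slope x/y",np.polyfit(P[:,1],P[:,0],1).round(3))
E
```

```text
28.825 97.7448034286499 [ 0.19273473  0.07657572 -0.17438272]
scene 1135 [[0.097, -0.134, 0.189], [0.101, -0.069, 0.224], [0.103, 0.023, 0.257]]
slope x/y [-0.002  0.101]
side 191 [[0.093, -0.079, 0.188], [0.094, 0.005, 0.234], [0.099, 0.029, 0.259]]
slope x/y [0.005 0.095]
```

Card is square across the mouth: y from −0.134 to +0.025 m in the tipper's frame, x 0.098, lower edge 59 mm above the floor. I press now.

```bash
python3 - <<'E'
from h import *
p,R=press(0,.008); manip.move_l(p,R,max_speed=.12)
f0=np.array(manip.current_force())
for g in(.002,-.002,-.004,-.006):
    p,R=press(0,g); manip.move_l(p,R,max_speed=.04); f=np.array(manip.current_force())-f0; print(g,f.round(2))
    if f[2]>2.5: break
for th in(.1,.2,.3,.4,.46):
    p,R=press(th,g+.001); manip.move_l(p,R,max_speed=.06); print(th,(np.array(manip.current_force())-f0).round(2),round(manip.current_time(),2))
manip.dwell(.5)
for c in("scene","side"):
    p,d=manip.grab_frame(c); 
    for o in("choke_a","transformer"): print(c,o,[(((np.array(x["at"])-TO)@Ft).round(3).tolist(),round(x["confidence"],2)) for x in manip.look_for(c,o)][:5])
cv2.imwrite("pics/tip.png",np.hstack([cv2.imread("pics/scene0.png")[:1,:1].repeat(300,0),p[80:380,150:550,::-1]])); print(manip.current_time(),g,manip.current_grip_force())
E
```

```text
0.002 [ 0.36 -0.53  4.96]
0.1 [ 1.94 -0.17  7.11] 30.11
0.2 [ 1.67 -1.31  7.26] 30.43
0.3 [ 4.62 -0.36  3.94] 30.74
0.4 [ 4.49 -0.34  6.24] 31.06
0.46 [4.99 0.1  6.84] 31.31
scene choke_a [([-0.174, -0.172, 0.027], 0.8), ([-0.114, 0.214, 0.023], 0.78), ([0.231, 0.053, 0.031], 0.72), ([0.152, 0.071, 0.041], 0.62), ([0.003, -0.223, 0.027], 0.58)]
scene transformer [([0.019, -0.052, 0.155], 0.5)]
side choke_a [([-0.121, 0.228, 0.025], 0.97), ([0.231, 0.064, 0.028], 0.77), ([-0.193, -0.065, 0.023], 0.69), ([0.142, 0.084, 0.038], 0.59)]
side transformer [([0.048, -0.049, 0.139], 0.83)]
32.1083 0.002 100.96843600273132
```

Both chokes are down in the tray and the transformer is held behind the card. I let the pan come back level and check.

```bash
python3 - <<'E'
from h import *
g=.002
for th in(.3,.15,0):
    p,R=press(th,g+.001); manip.move_l(p,R,max_speed=.07)
p,R=press(0,.02); manip.move_l(p,R,max_speed=.05)
p,R=press(0,.09); manip.move_l(p,R,max_speed=.2); manip.dwell(.1)
im=[]
for c in("scene","side"):
    p,d=manip.grab_frame(c); im.append(p)
    for o in("choke_a","transformer"): print(c,o,[(((np.array(x["at"])-TO)@Ft).round(3).tolist(),round(x["confidence"],2)) for x in manip.look_for(c,o)][:5])
cv2.imwrite("pics/lev.png",np.hstack([cv2.resize(im[0][130:350,160:380],(400,400)),cv2.resize(im[1][60:280,210:430],(400,400))])[:,:,::-1])
p,P=orange("scene"); print(np.percentile(P,[.5,50,99.5],axis=0).round(3).tolist(),manip.current_time(),manip.current_grip_force(),manip.current_grip_width())
E
```

```text
scene choke_a [([0.232, 0.05, 0.031], 0.9), ([-0.172, -0.173, 0.027], 0.89), ([0.148, 0.067, 0.042], 0.86), ([0.002, -0.225, 0.026], 0.62)]
scene transformer [([0.077, -0.068, 0.165], 0.86), ([0.25, 0.227, 0.099], 0.68)]
side choke_a [([0.139, 0.081, 0.038], 0.98), ([0.234, 0.063, 0.028], 0.94), ([-0.178, -0.163, 0.025], 0.67), ([-0.121, 0.224, 0.029], 0.56), ([-0.191, -0.066, 0.024], 0.56)]
side transformer [([0.04, -0.049, 0.159], 0.82)]
[[0.067, -0.134, 0.163], [0.1, -0.07, 0.252], [0.102, 0.022, 0.286]] 34.6417 99.87464904785156 0.050073465338224064
```

View pics/lev.png

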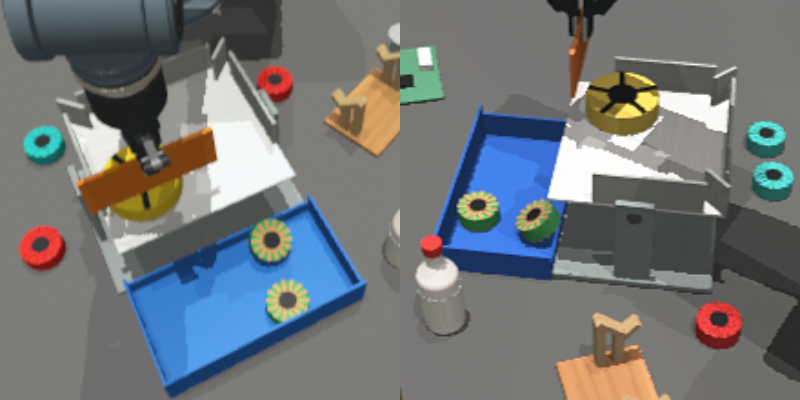

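Scene (left) and side (right): both green chokes are in the blue tray, at (270,240) and (288,300) in the left half. The transformer is in the level pan and the card is still in the gripper. I put the card back the way it came.

```bash
python3 - <<'E'
from h import *
manip.move_ptp(tk(.1)+np.array([0,0,.09]),RT)
manip.move_l(tk(.06,.007),max_speed=.2)
f0=np.array(manip.current_force())
manip.move_l(tk(.012,.006),max_speed=.08); print((np.array(manip.current_force())-f0).round(2))
manip.move_l(tk(.006,.0045),max_speed=.04); print((np.array(manip.current_force())-f0).round(2),manip.current_time())
manip.set_gripper(.4,40); manip.dwell(.2)
manip.move_l(tk(.12),max_speed=.15)
manip.move_l(tk(.12)+[0,0,.1],max_speed=.25)
for c in("scene","side"): print(c,cardpose(c)[3])
print(manip.current_time(),manip.current_grip_force())
E
```

```text
[ 0.82  0.45 -1.1 ]
[ 0.24  1.   -1.27] 38.0167
scene (np.int64(554), (array([-3.9, -3. ]), array([161.8,  80.5]), 86.94), array([ 0.0023, -0.0146,  0.0076]))
side (np.int64(1252), (array([-8.7,  0.1]), array([162.1,  82.5]), -89.56), array([0.0004, 0.0096, 0.0064]))
40.1667 0.0
```

The card leans as it did the first time, within a millimetre by both cameras, the gripper is clear, and the clock shows 40 s. I hand in.

```bash
python3 -c "
from bench import manip
print(manip.sign_off())"
```

```text
the job is handed in; nothing more can be done
None
```

I handed the job in at about 40 s; sign-off returned no verdict, but by my last measurements both chokes are in the blue tray (one leaning on its near wall), the transformer is in the level pan, and the card leans in the rest with the gripper clear.

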